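# Strip the hose measuring rail

## Robot

A 6-joint arm with a two-finger parallel gripper is mounted at the origin on the work surface. World frame = base frame: x ahead of the robot, y to its left, z up, the work surface at z = 0. Lengths are in m, angles in rad, forces in N, time in s.
With the tool pointing down it reaches from about 0.25 to 0.725 m from the base axis. Payload 4 kg.
Tool frame: the origin (TCP) lies midway between the tips of the shut fingers; the grasp point (between the pads) lies 19 mm behind it; z points along the fingers, y is the direction in which the jaws open and shut (so a half turn about z gives the same grasp; the last joint's range is limited). The gripper opens to 85 mm and grips with 20 to 120 N. Pads are 22 mm wide; open, the fingers measure 114 mm over their backs; the gripper's body (76 mm by 85 mm) begins 54 mm behind the grasp point. The pads swing forward as they close: fully open they stand 13 mm farther back than shut.
Start: joints at [-1.135, 0.241, 0.005, 1.335, 0, 1.571], TCP at [0.211, -0.453, 0.231] pointing down, gripper open.
Joint ranges: [-2.72, 2.72], [-1.05, 1.87], [-1.09, 1.28], [-1.99, 2.15], [-1.42, 1.44], [-3.14, 3.14]. Speed limits (rad/s): [2.79, 2.79, 3.14, 3.14, 3.14, 3.14].

## Interface

Orientations are given as a rotation vector (axis times angle).
In Python, from rig import env gives the robot as it stands.
- The arm moves only by the shell command python3 -m jog 'ROWS' [OPENING] [FORCE]. ROWS is a JSON object of lists of equal length, an entry for each row: "xyz": the shift along the tool's x, y, z in units of 30 mm (1.0 is 30 mm), a list of three; "delta_rot": the turn, a rotation vector about the tool's x, y, z in units of 5 degrees (1.0 is 5 degrees), a list of three. In form: {"xyz": [[dx, dy, dz], ...], "delta_rot": [[ax, ay, az], ...]}. A call has 1 to 12 rows; each row shifts and turns the commanded pose from where the row before left it, along the tool's axes as they then stand; what a row does not reach is not made up. A row lasts 1/12 s, in which the tool goes at most 41.7 mm and 7.16 degrees, less where a joint would pass 70% of its speed; a pose out of reach is approached as far as the arm can. A call is refused whole if a number of a shift passes 1 or a number of a turn 1, either way. A call with a gripper value outside its range is refused whole. OPENING is the finger opening in mm, from 0 to 85.4, set as the call begins (- or left out, the last holds). The fingers move at their own pace and stop on an object; FORCE is the grip in N (left out, the last holds). Time passes only in rows, so rows that do not move let the fingers close. It gives the time, the measured TCP pose, the force and the opening at its end, in the units of the state.
- env.get_state(): the state, without advancing time (a new reading comes with each control period).
- env.camera(name): name is "scene" or "top"; returns a dict with "image" (420x560x3 uint8, blue, green, red), "intrinsics" (3x3 intrinsics, pixels), "R" (3x3) and "t" (3): a world point X has camera coordinates R X + t. Camera axes: x right, y down, z forward; pixel columns grow to the right and rows downward; lengths in m; the calibration is good to about 2 mm. A picture is of the moment at which its call begins. There is no depth.
- env.finish_job(): hands the job in, once; it reports no verdict.
Trained networks look in a picture, given as the dict that the camera call returned (one of the last four; its "shot" number tells which), for a name from the list of things; names that differ only in an ending like _2 or _b are one class to them, and where a whole thing is asked for, a point or a joint stands for the part that bears it (a point fixed in the world has none). Each returns a list of dicts, best first, with "confidence" (0 to 1); they miss things now and then, are a little off and sometimes report something else, mostly with a low value. They report only what shows in the picture. A call takes as long as a camera call. They do not tell look-alikes from the thing itself.
- env.look_for(name, picture): "xy" ([column, row] as shares, 0 to 1, of the picture: columns of its width, rows of its height, amid what is visible of it).
- env.outline_of(name, picture): "pixels" (420x560 bool, what is visible of it) and "xy" ([column, row] as shares, 0 to 1, of the picture: columns of its width, rows of its height, amid what is visible of it).
- env.mark_of(name, picture): "xy" ([column, row] as shares, 0 to 1, of the picture: columns of its width, rows of its height: a listed point, or the origin of a listed thing).
The state is a dict: "time": time; "qpos": joint angles; "dq": joint speeds; "tau": joint torques, N m; "ee_pos": TCP position; "tcp_rot": TCP orientation; "contact_force": force on the tool from outside, world axes, zero at the start; "ft_torque": the same for the moment, N m; "gripper_width": finger opening in m.
Only numpy, scipy, OpenCV 4.12 (cv2) and the standard library are available. Lean on these libraries where they do the work, as an engineer would, in place of code of your own. Each camera call takes 0.05 s, during which the arm holds its last target. There are 200 camera calls.

## Task

Strip the hose measuring rail. With the mallet, never with the hand, strike down the two stiff sprung stop pins at its open end until they are flush with the plate, and lay the mallet with its head on the rubber mat. Slide every hose stop (three, four or five of them) along the T-track to the open end, lift it off and put it in the steel tray; leave the fittings and the tin where they stand.

Things in the scene. Friction and masses are not known exactly. Their poses are not given: they have to be found in the camera images.
- rail_mouth (a point): Mouth of the level aluminium T-track fixed to the bench: on its centre line, where its lips end, on its floor (14 mm above the bench). The lipped track runs 310 mm along this frame's +y to a closed end. Inside 40 mm wide, 11 mm high; slot between lips 18 mm; lips' tops 17 mm above the floor. A stop is free when its 40 mm long foot is wholly past the mouth (centre beyond y -20 mm).
- rail: The whole rail, same axes as rail_mouth; origin on the bench straight below it. Beyond the mouth, along -y, is a bare landing plate 100 mm long and 80 mm wide, level with the track's floor, from which a stop lifts straight up. Turned by up to 0.13 rad.
- pin_near_top (a point): Centre of the top of the near stop pin: plain steel, 12 mm in diameter, upright in the landing plate at x -27, y -50 mm in the rail_mouth frame. Fully up, its top is 44 mm above the plate. Standing, either pin blocks the flanges of the stops.
- pin_far_top (a point): Centre of the top of the far stop pin, the same as the near one, at x +27, y -50 mm in the rail_mouth frame. A mallet handle reaching over from the robot's side fouls the near pin unless that one is down.
- pin_near (a joint): How far the near pin is driven down, in m: 0 fully up, 0.044 flush with the plate. It starts somewhere between 0 and 0.006. It moves stiffly (about 10 to 12 N), and stays where it is left. The flanges of the stops pass over it from about 0.030.
- pin_far (a joint): The same for the far pin.
- mallet_grip (a point): Place to hold the mallet: on the handle's axis, 22 mm from the head. Wooden handle 22 mm wide (y), 24 mm high, 130 mm long, along this frame's -x; white nylon head 46 x 46 x 64 mm (x, y, z), its centre 45 mm from here along +x. 0.3 kg. It starts with the head standing on an end face, z up, the handle level 32 mm above the bench. Any side of the head may strike.
- mallet_head (a point): Centre of the mallet's nylon head (see mallet_grip); axes as for mallet_grip.
- mat_top (a point): Centre of the top of the black rubber mat fixed to the bench, 140 mm (x) x 220 mm (y), 4 mm thick.
- tray: Open grey steel tray fixed to the bench, 220 mm (x) x 220 mm (y) outside, walls 35 mm high and 4 mm thick, floor about 4 mm. Origin at the centre of its underside.
- stop1_post (a point): Hose stop nearest the open end; None if absent. From below: steel foot 36 x 40 x 8 mm captive in the track, neck, flange 72 (x) x 36 (y) x 10 mm, square black post 26 x 26 mm, 46 mm tall; 75 mm tall in all, about 0.25 kg. This point: on the post's axis, 55 mm above the foot's underside, 20 mm below the top; z up the post, y along the rail. Three to five of the five stops are present.
- stop2_post (a point): Second hose stop counted from the open end, the same as stop1; the same point on its post. None if absent.
- stop3_post (a point): Third hose stop counted from the open end, the same as stop1; the same point on its post. None if absent.
- stop4_post (a point): Fourth hose stop counted from the open end, the same as stop1; the same point on its post. None if absent.
- stop5_post (a point): Fifth hose stop counted from the open end, the same as stop1; the same point on its post. None if absent.
- adapter_mid (a point): Bystander: steel hydraulic adapter standing on the bench, 42 mm across, 58 mm tall; its centre.
- coupling_mid (a point): Bystander: larger steel hydraulic coupling standing on the bench, 52 mm across, 72 mm tall; its centre.
- tin_mid (a point): Bystander: round steel grease tin, 66 mm across, 75 mm tall; its centre.
There are look-alikes about, which are no part of the job. What is shaped like the part that bears stop4_post but brown is not meant.

How it is judged:
By the outcome, as a careful person would: the job done as asked, in the order asked, and still so for the second after the job is handed in, with the robot touching nothing.
Of stop1, stop2, stop3, stop4, stop5 only 3 to 5 are there at a start; the rules pass over those that are not, and their reading is None.
At some moment in a run one of mallet may be knocked a few centimetres aside while the robot is not near it.
Once in a run the grip may slacken for a moment while it holds something.
It also fails if it takes over 210 s, if anything falls off the work surface, if the arm or the gripper's body presses on something with over 40 N, if the wrist force passes 120 N, or if a joint passes its speed limit or range.

## Working session

There is one attempt and no reset: what is moved stays moved. The work goes in short steps, Python scripts to look and compute and a shell command to move; the robot and the scene stay as the last step left them, time stands still between calls to the robot, and variables do not carry over. Pictures are saved under pics/ and viewed, about 12 in all and at most 16, crops included, and the job is handed in when it is done.

```bash
ls; mkdir -p pics; cat > h.py <<'E'
import numpy as np, cv2
from rig import env
from scipy.spatial.transform import Rotation as Rn
def shot(n): return env.camera(n)
def ray(c,xy):
    p=np.array([xy[0]*560,xy[1]*420,1.]); d=c["R"].T@np.linalg.solve(c["intrinsics"],p); o=-c["R"].T@c["t"]; return o,d/np.linalg.norm(d)
def atz(c,xy,z):
    o,d=ray(c,xy); return o+d*(z-o[2])/d[2]
def tri(obs):
    A=np.zeros((3,3));b=np.zeros(3)
    for c,xy in obs:
        o,d=ray(c,xy);P=np.eye(3)-np.outer(d,d);A+=P;b+=P@o
    x=np.linalg.solve(A,b)
    return x,[np.linalg.norm((np.eye(3)-np.outer(d,d))@(x-o)) for o,d in [ray(c,xy) for c,xy in obs]]
def proj(c,X):
    p=c["intrinsics"]@(c["R"]@np.array(X)+c["t"]); return p[:2]/p[2]
E
python3 - <<'E'
from h import *
s=env.get_state(); print({k:np.round(v,3) for k,v in s.items()})
cs={n:shot(n) for n in("scene","top")}
for n,c in cs.items():
    cv2.imwrite(f"pics/{n}0.png",c["image"]); print(n,"cam pos",np.round(-c["R"].T@c["t"],3), c["intrinsics"][0,0])
for nm in "rail_mouth pin_near_top pin_far_top mallet_grip mallet_head mat_top tray stop1_post stop2_post stop3_post stop4_post stop5_post adapter_mid coupling_mid tin_mid".split():
    for n,c in cs.items():
        print(nm,n,[(np.round(np.array(r["xy"])*[560,420],1).tolist(),round(r["confidence"],2)) for r in env.mark_of(nm,c)[:6]])
E
```

```text
pics
{'time': np.float64(0.0), 'qpos': array([-1.135,  0.241,  0.004,  1.335, -0.   ,  1.571]), 'dq': array([-0.   ,  0.001,  0.001, -0.   , -0.001,  0.001]), 'tau': array([-0.0000e+00, -3.7231e+01,  2.5241e+01,  1.7000e-02, -0.0000e+00,
       -0.0000e+00]), 'ee_pos': array([ 0.211, -0.453,  0.23 ]), 'tcp_rot': array([-3.065e+00, -6.790e-01,  1.000e-03]), 'contact_force': array([ 0.844, -0.646,  1.164]), 'ft_torque': array([ 0.02 , -0.031,  0.028]), 'gripper_width': np.float64(0.086)}
scene cam pos [ 1.2   -0.273  0.87 ] 477.1382425280412
top cam pos [0.5   0.059 1.326] 511.73109952338416
rail_mouth scene [([264.9, 239.1], 0.69)]
rail_mouth top [([300.2, 187.8], 0.59)]
pin_near_top scene [([440.0, 203.9], 0.72), ([239.7, 233.0], 0.38)]
pin_near_top top [([322.3, 200.9], 0.49), ([139.9, 160.3], 0.39)]
pin_far_top scene [([248.4, 246.0], 0.51)]
pin_far_top top [([328.1, 180.5], 0.39)]
mallet_grip scene [([250.9, 201.3], 0.76)]
mallet_grip top [([296.8, 236.3], 0.69)]
mallet_head scene [([266.6, 195.6], 0.71)]
mallet_head top [([323.3, 200.9], 0.72), ([284.3, 234.3], 0.68), ([327.7, 17
[... 215 characters left out ...]
st scene [([284.0, 219.3], 0.57)]
stop1_post top [([287.3, 187.4], 0.57)]
stop2_post scene []
stop2_post top [([298.9, 236.2], 0.64)]
stop3_post scene [([248.6, 200.3], 0.67), ([329.9, 204.4], 0.62)]
stop3_post top [([238.8, 188.0], 0.6)]
stop4_post scene [([328.4, 262.3], 0.82), ([354.1, 190.6], 0.81), ([375.3, 233.9], 0.77), ([284.0, 216.7], 0.54)]
stop4_post top [([213.4, 191.1], 0.83), ([273.2, 134.8], 0.82), ([219.1, 147.2], 0.6)]
stop5_post scene []
stop5_post top []
adapter_mid scene [([173.5, 314.4], 0.71)]
adapter_mid top []
coupling_mid scene [([412.0, 164.5], 0.9)]
coupling_mid top [([136.9, 211.4], 0.74)]
tin_mid scene [([439.8, 203.5], 0.67)]
tin_mid top [([140.6, 161.2], 0.83)]
```

View pics/scene0.png

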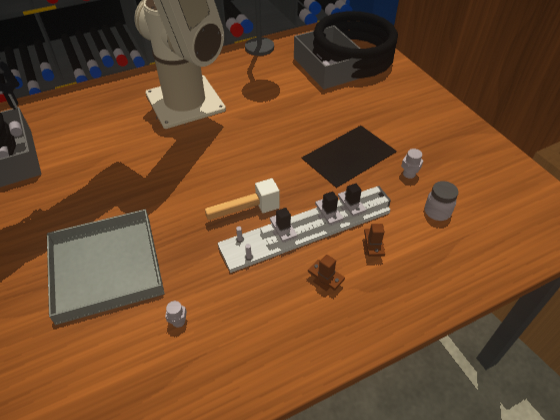

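View pics/top0.png

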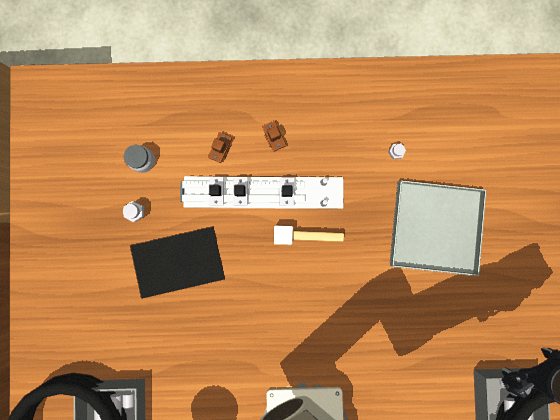

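The scene picture shows the three black stops on the rail at (283,220), (330,204) and (353,193), with the pins at (239,233) and (248,248). The mallet head is at (267,193), the tray at (105,265) and the mat at (348,155).

What could be mistaken for a wanted thing, in top-view pixels:
- **Stops:** the black ones on the rail at (287,190), (240,190) and (215,190) are the wanted ones. The brown look-alikes off the rail at (221,147) and (275,135) are not.
- **Mallet:** only one is visible, at (284,235).
- **Pins:** (323,201) is near and (324,181) is far.

```bash
cat >> h.py <<'E'
def rectz(c,mask,z):
    ys,xs=np.nonzero(mask); pts=np.array([atz(c,((x+.5)/560,(y+.5)/420),z)[:2] for x,y in zip(xs,ys)],np.float32)
    (cx,cy),(w,h),a=cv2.minAreaRect(pts*1000); return np.round([cx,cy,w,h,a],1)
def best(c,nm,i=0):
    r=env.outline_of(nm,c); return r[i]["pixels"] if len(r)>i else None
E
python3 - <<'E'
from h import *
t=shot("top"); s=shot("scene")
for nm,z in (("rail",.014),("mallet_head",.05),("mat_top",.004),("tray",.03)):
    for n,c in (("top",t),("scene",s)):
        for r in env.outline_of(nm,c)[:3]: print(nm,n,round(r["confidence"],2),np.round(np.array(r["xy"])*[560,420]),r["pixels"].sum(),rectz(c,r["pixels"],z))
for r in env.outline_of("stop1_post",t)[:8]: print("stop",round(r["confidence"],2),np.round(np.array(r["xy"])*[560,420]),r["pixels"].sum(),rectz(t,r["pixels"],.05))
# black post tops by colour in top view, on the rail area
g=t["image"].max(2); m=np.zeros_like(g); m[178:205,188:335]=(g[178:205,188:335]<70); 
n,l,st,ce=cv2.connectedComponentsWithStats(m)
for i in range(1,n):
    if st[i,4]>30: print("blob",st[i],np.round(ce[i],1),np.round(atz(t,(ce[i]+.5)/[560,420],.089),4))
gs=s["image"].max(2)
cv2.imwrite("pics/crop1.png",np.vstack([cv2.resize(t["image"][165:260,170:360],None,fx=4,fy=4,interpolation=cv2.INTER_CUBIC)]))
cv2.imwrite("pics/crop2.png",cv2.resize(s["image"][165:285,200:400],None,fx=4,fy=4,interpolation=cv2.INTER_CUBIC))
E
```

```text
rail top 0.78 [272. 190.] 3685 [594.8  95.6 416.7  81.7  88.1]
rail top 0.27 [301. 239.] 894 [475.6 -22.  183.   50.7  80.9]
rail scene 0.92 [296. 234.] 4317 [596.8  96.3 428.9 111.2  86.9]
mallet_head top 0.61 [298. 236.] 791 [485.  -21.2 172.   44.7  88.5]
mallet_head scene 0.85 [256. 203.] 1329 [499.5 -21.9 182.4 100.3  85.5]
mat_top top 0.94 [176. 261.] 4753 [422.6 316.4 142.5 224.7  10.9]
mat_top scene 0.86 [347. 154.] 2985 [426.9 311.9 144.9 225.1  11.4]
mat_top scene 0.45 [296. 234.] 4183 [592.1 100.8 431.9 112.5  85.7]
tray top 0.78 [436. 226.] 7691 [ 494.4 -351.   227.8  222.9   82.7]
tray scene 0.94 [103. 266.] 10003 [ 504.4 -355.1  227.   246.4   82.5]
stop 0.96 [287. 190.] 370 [593.8  32.   35.   70.2  88.5]
stop 0.34 [216. 190.] 417 [599.4 205.6  37.5  67.8  88.9]
blob [209 185  12  11 120] [214.9 190.1] [0.5974 0.2051 0.089 ]
blob [234 185  11  11 113] [239.3 190. ] [0.5961 0.146  0.089 ]
blob [282 185  10  12 113] [286.6 190.5] [0.5919 0.0314 0.089 ]
```

View pics/crop1.png

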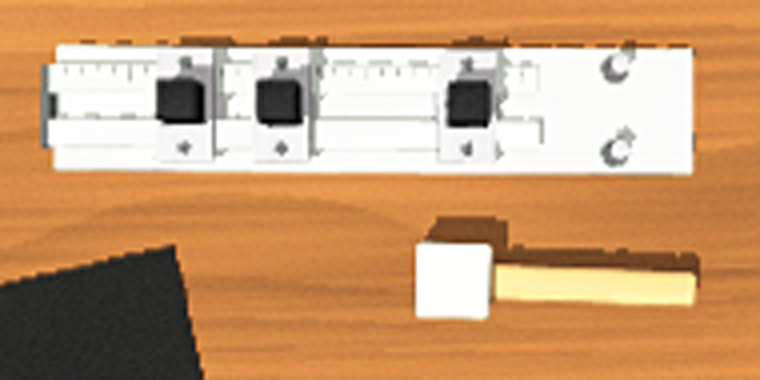

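View pics/crop2.png

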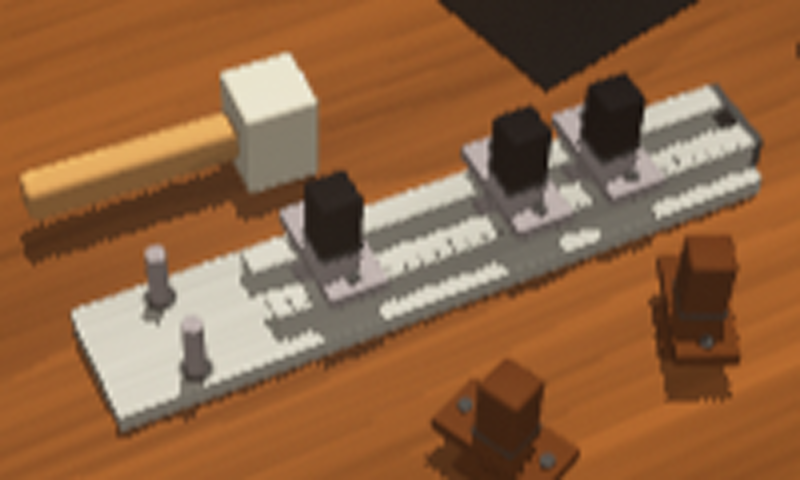

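The crops confirm three black stops on the rail, at top pixels (215,190), (239,190) and (287,190). The two standing pins are at about (323,181) and (324,202). The white mallet head is at (283,235), with its handle pointing right to (343,237). I'll build a model and check it with an overlay.

```bash
cat >> h.py <<'E'
# rail model
MO=np.array([.5907,-.005]); TH=-.032
def rail(x,y,z=0):  # rail_mouth frame -> world (z above floor)
    c,s=np.cos(TH),np.sin(TH); return np.array([MO[0]+c*x-s*y, MO[1]+s*x+c*y, .014+z])
def overlay(c,pts,fn,box,f=4):
    im=cv2.resize(c["image"][box[1]:box[3],box[0]:box[2]],None,fx=f,fy=f,interpolation=cv2.INTER_CUBIC)
    for p in pts:
        q=(proj(c,p)-[box[0],box[1]])*f; cv2.drawMarker(im,(int(q[0]),int(q[1])),(0,0,255),cv2.MARKER_CROSS,9,1)
    cv2.imwrite(fn,im)
E
python3 - <<'E'
from h import *
t=shot("top"); s=shot("scene")
P=lambda x,y,z: np.round(atz(t,np.array([x,y])/[560,420],z),4)
print("open end",P(343.25,176.5,.014),P(343.25,208,.014),"mouth lips",P(305.7,198,.031))
h=P(283.5,235,.064);e=P(343.5,237,.044);print("head",h,"handle end",e, "dir",np.degrees(np.arctan2((h-e)[1],(h-e)[0])), np.linalg.norm((h-e)[:2]))
pts=[rail(-.027,-.05,.044),rail(.027,-.05,.044),rail(-.04,-.1),rail(.04,-.1),rail(.009,0,.017),rail(-.009,0,.017),rail(-.04,.31,.017),rail(.04,.31,.017)]
pts+=[np.append(h[:2]+np.array(d)*.023,z) for d in((1,1),(1,-1),(-1,1),(-1,-1)) for z in(.064,)]
a=(170,165,360,260);b=(200,165,400,285)
overlay(t,pts,"pics/o1.png",a);overlay(s,pts,"pics/o2.png",b)
i1=cv2.imread("pics/o1.png");i2=cv2.imread("pics/o2.png")
w=800;v=np.vstack([cv2.copyMakeBorder(i1,0,0,0,40,0),i2]);cv2.imwrite("pics/o.png",cv2.resize(v,(560,602*560//560)) if 0 else cv2.resize(v,None,fx=.69,fy=.69))
E
```

```text
open end [ 0.6315 -0.116   0.014 ] [ 0.5502 -0.1134  0.014 ] mouth lips [ 0.5774 -0.0166  0.031 ]
head [0.4856 0.0425 0.064 ] handle end [ 0.4765 -0.1077  0.044 ] dir 86.53292246134308 0.1504754132740628
```

View pics/o.png

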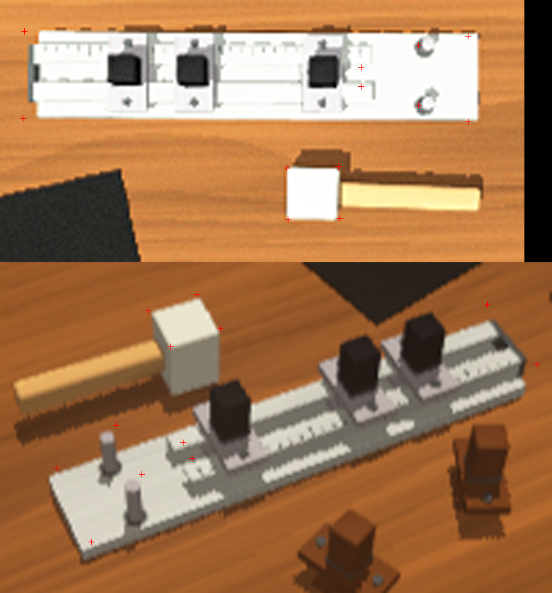

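```bash
sed -i 's/^MO=.*/MO=np.array([.5910,-.0155]); TH=-.032/' h.py; cat >> h.py <<'E'
def plan(p,yaw_deg=None):
    """shift (30 mm units, tool axes after the turn) and turn (5 deg units) to TCP p, tool down, jaw axis at yaw_deg (mod 180)"""
    s=env.get_state(); R=Rn.from_rotvec(s["tcp_rot"]); M=R.as_matrix(); y=M[:,1]; cur=np.degrees(np.arctan2(y[1],y[0]))
    if yaw_deg is None: tgt=cur
    else: tgt=cur+((yaw_deg-cur+90)%180-90)
    a=np.radians(tgt); yv=np.array([np.cos(a),np.sin(a),0]); zv=np.array([0,0,-1.]); xv=np.cross(yv,zv)
    T=np.column_stack([xv,yv,zv]); rv=np.degrees((R.inv()*Rn.from_matrix(T)).as_rotvec())/5
    print("jaw yaw now %.2f want %.2f turn"%(cur,tgt),np.round(rv,3),"shift",np.round(T.T@(np.array(p)-s["ee_pos"])/.03,3),"(now-axes",np.round(M.T@(np.array(p)-s["ee_pos"])/.03,3),") q6 %.2f t %.1f"%(s["qpos"][5],s["time"]), "tcp",np.round(s["ee_pos"],4))
E
python3 - <<'E'
from h import *
s=shot("scene");t=shot("top")
for x in(-.027,.027): print(np.round(rail(x,-.05,.044),4),"scene",proj(s,rail(x,-.05,.044)),"top",proj(t,rail(x,-.05,.044)))
h=np.array([.4856,.0425]);a=np.radians(86.5);g=h-.045*np.array([np.cos(a),np.sin(a)]);print(g)
plan([*g,.16],-3.5); plan([*g,.013],-3.5)
M=Rn.from_rotvec(env.get_state()["tcp_rot"]).as_matrix();print(M.round(3))
E
```

```text
[ 0.5624 -0.0646  0.058 ] scene [237.67423782 225.98585503] top [325.78747341 202.86739915]
[ 0.6164 -0.0663  0.058 ] scene [246.87030426 243.82091642] top [325.82514392 181.20382697]
[ 0.48285282 -0.00241607]
jaw yaw now -65.03 want -3.50 turn [ 0.0000e+00  1.0000e-03 -1.2306e+01] shift [15.554  8.125  2.378] (now-axes [14.557 -9.8    2.377] ) q6 1.57 t 2.4 tcp [ 0.2111 -0.4533  0.2313]
jaw yaw now -65.03 want -3.50 turn [ 0.0000e+00  1.0000e-03 -1.2306e+01] shift [15.554  8.125  7.278] (now-axes [14.557 -9.8    7.277] ) q6 1.57 t 2.4 tcp [ 0.2111 -0.4533  0.2313]
[[ 0.907  0.422  0.   ]
 [ 0.422 -0.907 -0.   ]
 [-0.     0.    -1.   ]]
```

```bash
python3 -m jog '{"xyz":[[0,0,0],[0,0,0],[0,0,0],[0,0,0],[0,0,0],[0,0,0],[0,0,0],[0,0,0],[0,0,0],[0,0,0],[0,0,0],[0,0,0]],"delta_rot":[[0,0,-1],[0,0,-1],[0,0,-1],[0,0,-1],[0,0,-1],[0,0,-1],[0,0,-1],[0,0,-1],[0,0,-1],[0,0,-1],[0,0,-1],[0,0,-1]]}' 85
python3 -m jog '{"xyz":[[0.86,0.45,0.1],[0.86,0.45,0.1],[0.86,0.45,0.1],[0.86,0.45,0.1],[0.86,0.45,0.1],[0.86,0.45,0.1],[0.86,0.45,0.1],[0.86,0.45,0.1],[0.86,0.45,0.1]],"delta_rot":[[0,0,-0.3],[0,0,0],[0,0,0],[0,0,0],[0,0,0],[0,0,0],[0,0,0],[0,0,0],[0,0,0]]}'
python3 -m jog '{"xyz":[[0.86,0.45,0.1],[0.86,0.45,0.1],[0.86,0.45,0.1],[0.86,0.45,0.1],[0.86,0.45,0.1],[0.86,0.45,0.1],[0.86,0.45,0.1],[0.86,0.45,0.1],[0.86,0.45,0.1],[0,0,0],[0,0,0]],"delta_rot":[[0,0,0],[0,0,0],[0,0,0],[0,0,0],[0,0,0],[0,0,0],[0,0,0],[0,0,0],[0,0,0],[0,0,0],[0,0,0]]}'
python3 - <<'E'
from h import *
plan([.4829,-.0024,.013],-3.5)
t=shot("top");s=shot("scene")
for c in(t,s): print([(np.round(np.array(r["xy"])*[560,420],1).tolist(),round(r["confidence"],2)) for r in env.mark_of("mallet_head",c)[:3]])
E
```

```text
time: 3.35
ee_pos: [0.2111, -0.4533, 0.2313]
tcp_rot: [2.312, 2.127, -0.0]
contact_force: [0.1, 1.5, -0.3]
gripper_width: 0.085
time: 4.1
ee_pos: [0.3478, -0.2282, 0.2044]
tcp_rot: [2.289, 2.151, 0.0]
contact_force: [0.1, -0.7, -0.2]
gripper_width: 0.0851
time: 5.02
ee_pos: [0.4831, -0.004, 0.1769]
tcp_rot: [-2.285, -2.155, 0.001]
contact_force: [-1.0, -0.4, -0.3]
gripper_width: 0.085
jaw yaw now -3.36 want -3.50 turn [-0.008  0.003  0.028] shift [ 0.052 -0.011  5.464] (now-axes [ 0.053 -0.008  5.464] ) q6 1.62 t 5.0 tcp [ 0.4831 -0.004   0.1769]
[([280.9, 235.6], 0.65)]
[([263.5, 194.5], 0.8), ([352.7, 190.8], 0.47)]
```

```bash
python3 - <<'E'
from h import *
s=shot("scene"); g=np.array([.4829,-.0024,.032]); 
pts=[g,[.4856,.0425,.064],[.4765,-.1077,.044]]
overlay(s,pts,"pics/v1.png",(180,100,320,230),4)
E
```

```text
(no output)
```

View pics/v1.png

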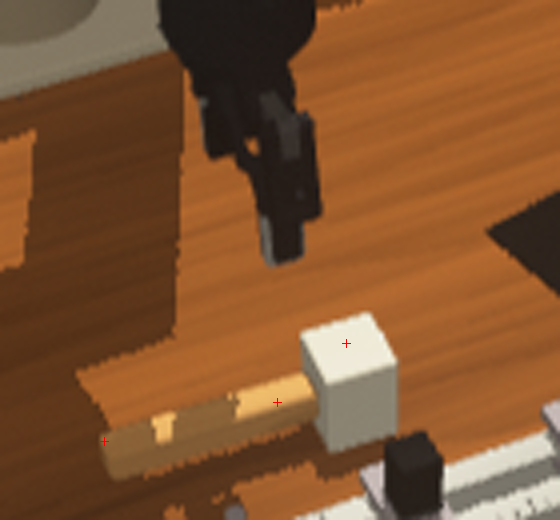

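```bash
python3 -m jog '{"xyz":[[0.05,0,0.5],[0,0,0.6],[0,0,0.6],[0,0,0.6],[0,0,0.6],[0,0,0.6],[0,0,0.6],[0,0,0.6],[0,0,0.5],[0,0,0.26]],"delta_rot":[[0,0,0],[0,0,0],[0,0,0],[0,0,0],[0,0,0],[0,0,0],[0,0,0],[0,0,0],[0,0,0],[0,0,0]]}' 50
python3 -m jog '{"xyz":[[0,0,0],[0,0,0],[0,0,0],[0,0,0],[0,0,0],[0,0,0],[0,0,0],[0,0,0]],"delta_rot":[[0,0,0],[0,0,0],[0,0,0],[0,0,0],[0,0,0],[0,0,0],[0,0,0],[0,0,0]]}' 0 115
python3 - <<'E'
from h import *
d=np.array([np.cos(np.radians(88.2)),np.sin(np.radians(88.2))])
for x in(-.028,.028):
    p=rail(x,-.05-.045); print(x,p)
    plan([p[0],p[1],.115],-1.8)
E
```

```text
time: 6.1
ee_pos: [0.4815, -0.0045, 0.0121]
tcp_rot: [-2.289, -2.149, 0.003]
contact_force: [-0.0, -0.4, -0.0]
gripper_width: 0.0499
time: 6.77
ee_pos: [0.4836, -0.004, 0.0144]
tcp_rot: [2.288, 2.151, 0.001]
contact_force: [-1.2, -1.9, 6.4]
gripper_width: 0.0201
-0.028 [ 0.55997485 -0.10955552  0.014     ]
jaw yaw now -3.54 want -1.80 turn [ 0.018  0.01  -0.348] shift [-3.436  2.656 -3.354] (now-axes [-3.356  2.764 -3.346] ) q6 1.62 t 6.8 tcp [ 0.4836 -0.004   0.0144]
0.028 [ 0.61594618 -0.11134721  0.014     ]
jaw yaw now -3.54 want -1.80 turn [ 0.018  0.01  -0.348] shift [-3.437  4.522 -3.354] (now-axes [-3.301  4.63  -3.343] ) q6 1.62 t 6.8 tcp [ 0.4836 -0.004   0.0144]
```

```bash
python3 -m jog '{"xyz":[[0,0,-0.3],[0,0,-0.5],[0,0,-0.6],[0,0,-0.6],[0,0,-0.6],[0,0,-0.6],[0,0,-0.15],[0,0,0]],"delta_rot":[[0,0,0],[0,0,0],[0,0,0],[0,0,0],[0,0,0],[0,0,0],[0,0,0],[0,0,0]]}'
python3 -m jog '{"xyz":[[-0.35,0.27,0],[-0.5,0.39,0],[-0.5,0.4,0],[-0.5,0.4,0],[-0.5,0.4,0],[-0.5,0.4,0],[-0.35,0.25,0],[-0.22,0.15,0],[0,0,0],[0,0,0]],"delta_rot":[[0,0,-0.35],[0,0,0],[0,0,0],[0,0,0],[0,0,0],[0,0,0],[0,0,0],[0,0,0],[0,0,0],[0,0,0]]}'
python3 - <<'E'
from h import *
p=rail(-.028,-.095); plan([p[0],p[1],.115],-1.8); e=env.get_state(); 
s=shot("scene"); t=shot("top")
w=e["ee_pos"]; u=rail(0,1)-rail(0,0); hc=w+[0,0,.0176]+.045*u; print("head pred",hc)
pts=[hc+[0,0,.032],hc-[0,0,.032],rail(-.027,-.05,.044),rail(.027,-.05,.044),rail(-.04,-.1),rail(.04,-.1)]
overlay(s,pts,"pics/v2.png",(180,130,330,280),4)
E
```

```text
time: 7.43
ee_pos: [0.484, -0.0033, 0.1154]
tcp_rot: [2.287, 2.151, 0.004]
contact_force: [0.2, -0.8, -2.7]
gripper_width: 0.0206
time: 8.27
ee_pos: [0.5582, -0.1085, 0.1126]
tcp_rot: [-2.254, -2.184, 0.002]
contact_force: [-1.2, 0.4, -3.0]
gripper_width: 0.0205
jaw yaw now -1.80 want -1.80 turn [-0.032 -0.013  0.   ] shift [-0.033  0.062 -0.079] (now-axes [-0.033  0.062 -0.079] ) q6 1.41 t 8.3 tcp [ 0.5582 -0.1085  0.1126]
head pred [ 0.55959462 -0.06353028  0.13024367]
```

View pics/v2.png

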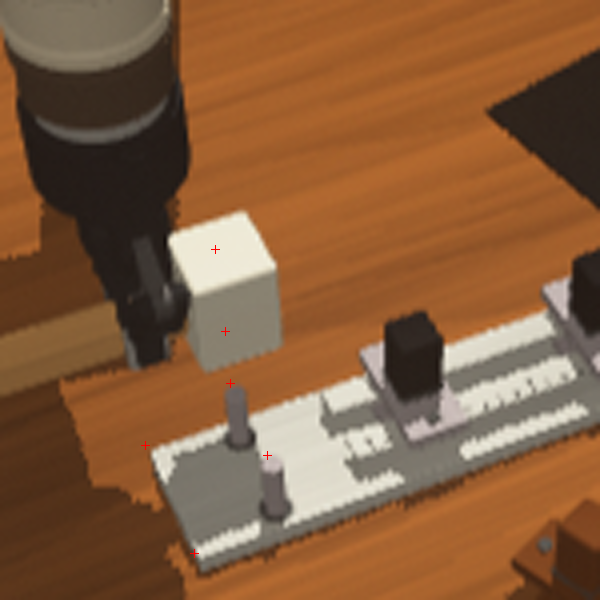

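The picture shows the head level over the near pin, with the pin tops at crop (234,392) and (272,462). The model agrees to about 2 px, so I'll press the near pin down.

```bash
python3 -m jog '{"xyz":[[-0.02,0.06,0.4],[0,0,0.4],[0,0,0.3],[0,0,0.25],[0,0,0.25],[0,0,0.25],[0,0,0.25],[0,0,0.25],[0,0,0.2],[0,0,0.1]],"delta_rot":[[0,0,0],[0,0,0],[0,0,0],[0,0,0],[0,0,0],[0,0,0],[0,0,0],[0,0,0],[0,0,0],[0,0,0]]}' 0 120
python3 -m jog '{"xyz":[[0,0,0.08],[0,0,0.06],[0,0,0]],"delta_rot":[[0,0,0],[0,0,0],[0,0,0]]}'
```

```text
time: 9.2
ee_pos: [0.5605, -0.1091, 0.0352]
tcp_rot: [-2.254, -2.187, -0.001]
contact_force: [-4.7, -0.1, 6.4]
gripper_width: 0.0204
time: 9.45
ee_pos: [0.5605, -0.109, 0.0312]
tcp_rot: [-2.254, -2.187, -0.001]
contact_force: [-3.4, 0.7, 4.8]
gripper_width: 0.0201
```

```bash
python3 -m jog '{"xyz":[[0,0,0.05],[0,0,0.05],[0,0,0]],"delta_rot":[[0,0,0],[0,0,0],[0,0,0]]}'
python3 -m jog '{"xyz":[[0,0,0.05],[0,0,0.03],[0,0,0]],"delta_rot":[[0,0,0],[0,0,0],[0,0,0]]}'
python3 -m jog '{"xyz":[[0,0,0.04],[0,0,0.03],[0,0,0]],"delta_rot":[[0,0,0],[0,0,0],[0,0,0]]}'
```

```text
time: 9.7
ee_pos: [0.5605, -0.1091, 0.0284]
tcp_rot: [-2.254, -2.187, -0.001]
contact_force: [-4.6, -0.2, 6.5]
gripper_width: 0.0201
time: 9.95
ee_pos: [0.5606, -0.1092, 0.0281]
tcp_rot: [2.255, 2.187, 0.002]
contact_force: [-9.9, 0.8, 17.4]
gripper_width: 0.0203
time: 10.2
ee_pos: [0.5607, -0.1093, 0.0279]
tcp_rot: [2.254, 2.187, 0.003]
contact_force: [-14.0, 1.0, 28.7]
gripper_width: 0.0206
```

```bash
python3 -m jog '{"xyz":[[0,0,-0.3],[0,0,-0.5],[0,0,-0.6],[0,0,-0.6],[0,0,-0.4],[0,0.3,0],[0,0.5,0],[0,0.5,0],[0,0.37,0],[0,0.2,0],[0,0,0],[0,0,0]],"delta_rot":[[0,0,0],[0,0,0],[0,0,0],[0,0,0],[0,0,0],[0,0,0],[0,0,0],[0,0,0],[0,0,0],[0,0,0],[0,0,0],[0,0,0]]}'
python3 - <<'E'
from h import *
p=rail(.028,-.095); plan([p[0],p[1],.028],-1.8); e=env.get_state(); 
s=shot("scene"); overlay(s,[],"pics/v3.png",(190,150,330,270),4)
E
```

```text
time: 11.2
ee_pos: [0.6166, -0.1111, 0.0943]
tcp_rot: [-2.255, -2.186, 0.001]
contact_force: [-0.6, -0.2, -3.8]
gripper_width: 0.0199
jaw yaw now -1.77 want -1.80 turn [-0.014 -0.001  0.006] shift [-0.008 -0.021  2.208] (now-axes [-0.008 -0.018  2.208] ) q6 1.42 t 11.2 tcp [ 0.6166 -0.1111  0.0943]
```

View pics/v3.png

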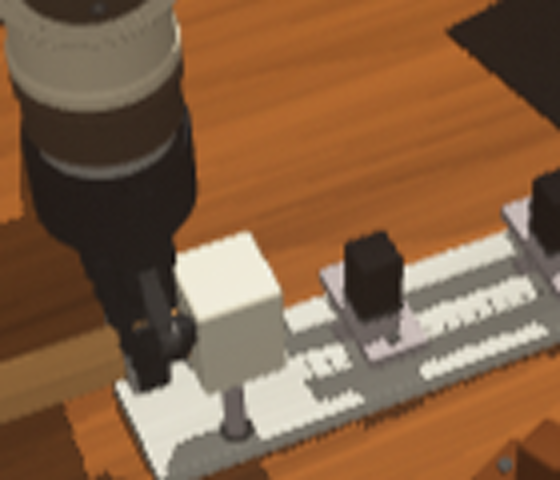

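The head now stands above the far pin at crop (235,415). The near pin no longer sticks up.

```bash
python3 -m jog '{"xyz":[[0,0,0.3],[0,0,0.25],[0,0,0.25],[0,0,0.25],[0,0,0.25],[0,0,0.25],[0,0,0.25],[0,0,0.2],[0,0,0.15],[0,0,0.06],[0,0,0]],"delta_rot":[[0,0,0],[0,0,0],[0,0,0],[0,0,0],[0,0,0],[0,0,0],[0,0,0],[0,0,0],[0,0,0],[0,0,0],[0,0,0]]}'
python3 -m jog '{"xyz":[[0,0,0.05],[0,0,0.05],[0,0,0]],"delta_rot":[[0,0,0],[0,0,0],[0,0,0]]}'
python3 -m jog '{"xyz":[[0,0,0.04],[0,0,0.04],[0,0,0]],"delta_rot":[[0,0,0],[0,0,0],[0,0,0]]}'
```

```text
time: 12.17
ee_pos: [0.6163, -0.1114, 0.0288]
tcp_rot: [-2.255, -2.186, 0.001]
contact_force: [-2.6, -1.0, 3.1]
gripper_width: 0.02
time: 12.42
ee_pos: [0.6164, -0.1115, 0.0282]
tcp_rot: [2.256, 2.186, 0.0]
contact_force: [-7.5, -1.3, 15.7]
gripper_width: 0.0204
time: 12.67
ee_pos: [0.6165, -0.1117, 0.028]
tcp_rot: [2.255, 2.186, 0.001]
contact_force: [-11.7, -1.5, 26.5]
gripper_width: 0.0201
```

```bash
python3 -m jog '{"xyz":[[0,0,-0.4],[0,0,-0.6],[0,0,-0.7],[0,0,-0.7],[0,0,-0.7],[0,0,-0.7],[0,0,-0.6],[0,0,-0.2],[0,0,0]],"delta_rot":[[0,0,0],[0,0,0],[0,0,0],[0,0,0],[0,0,0],[0,0,0],[0,0,0],[0,0,0],[0,0,0]]}'
python3 -m jog '{"xyz":[[0.4,-0.2,0],[0.6,-0.35,0],[0.83,-0.45,0],[0.83,-0.45,0],[0.83,-0.45,0],[0.83,-0.45,0],[0.83,-0.45,0],[0.83,-0.45,0],[0.83,-0.45,0],[0.83,-0.45,0],[0.83,-0.45,0]],"delta_rot":[[0,0,0],[0,0,0],[0,0,0],[0,0,0],[0,0,0],[0,0,0],[0,0,0],[0,0,0],[0,0,0],[0,0,0],[0,0,0]]}'
python3 -m jog '{"xyz":[[0.83,-0.45,0],[0.83,-0.45,0],[0.83,-0.45,0],[0.8,-0.45,0],[0.5,-0.35,0],[0.3,-0.2,0],[0,0,0],[0,0,0]],"delta_rot":[[0,0,0],[0,0,0],[0,0,0],[0,0,0],[0,0,0],[0,0,0],[0,0,0],[0,0,0]]}'
python3 - <<'E'
from h import *
plan([.4235,.270,.019],-1.8); t=shot("top"); s=shot("scene")
overlay(t,[rail(-.027,-.05),rail(.027,-.05),rail(-.009,0,.017),rail(.009,0,.017),[.4235,.315,.004]],"pics/a.png",(120,170,360,300),2)
overlay(s,[rail(-.027,-.05),rail(.027,-.05)],"pics/b.png",(210,190,330,280),4)
cv2.imwrite("pics/v4.png",np.vstack([cv2.imread("pics/a.png"),cv2.imread("pics/b.png")[:330]]))
E
```

```text
time: 13.42
ee_pos: [0.6183, -0.1115, 0.1626]
tcp_rot: [2.254, 2.185, 0.003]
contact_force: [0.4, -0.5, -3.0]
gripper_width: 0.0204
time: 14.33
ee_pos: [0.485, 0.1477, 0.159]
tcp_rot: [-2.255, -2.185, 0.005]
contact_force: [0.4, 0.1, -3.1]
gripper_width: 0.0203
time: 15.0
ee_pos: [0.4197, 0.2714, 0.16]
tcp_rot: [2.254, 2.188, -0.003]
contact_force: [0.5, -0.1, -4.4]
gripper_width: 0.0205
jaw yaw now -1.73 want -1.80 turn [-0.015  0.021  0.015] shift [-0.044  0.127  4.699] (now-axes [-0.035  0.133  4.699] ) q6 2.18 t 15.0 tcp [0.4197 0.2714 0.16  ]
```

View pics/v4.png

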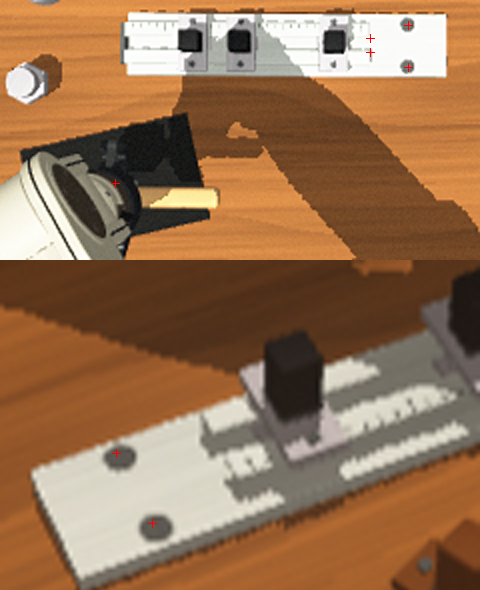

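Both pins are flush. The dark discs at (407,24) and (407,66) lie under the model crosses. Next I'll lay the mallet on the mat.

```bash
python3 -m jog '{"xyz":[[-0.04,0.12,0.4],[0,0,0.6],[0,0,0.7],[0,0,0.7],[0,0,0.7],[0,0,0.6],[0,0,0.4],[0,0,0.3],[0,0,0.2],[0,0,0.08],[0,0,0]],"delta_rot":[[0,0,0],[0,0,0],[0,0,0],[0,0,0],[0,0,0],[0,0,0],[0,0,0],[0,0,0],[0,0,0],[0,0,0],[0,0,0]]}'
python3 -m jog '{"xyz":[[0,0,0.03],[0,0,0]],"delta_rot":[[0,0,0],[0,0,0]]}'
```

```text
time: 16.02
ee_pos: [0.4242, 0.2701, 0.0205]
tcp_rot: [2.257, 2.186, -0.001]
contact_force: [0.3, 0.4, -4.1]
gripper_width: 0.0202
time: 16.18
ee_pos: [0.4246, 0.2708, 0.0205]
tcp_rot: [2.256, 2.186, 0.003]
contact_force: [-0.2, 0.6, -2.3]
gripper_width: 0.0204
```

```bash
python3 -m jog '{"xyz":[[0,0,0.06],[0,0,0.04],[0,0,0]],"delta_rot":[[0,0,0],[0,0,0],[0,0,0]]}'
```

```text
time: 16.43
ee_pos: [0.4247, 0.2709, 0.0183]
tcp_rot: [2.255, 2.186, 0.003]
contact_force: [-2.1, -1.9, 4.4]
gripper_width: 0.0199
```

```bash
python3 -m jog '{"xyz":[[0,0,0],[0,0,0],[0,0,0],[0,0,0],[0,0,0],[0,0,0],[0,0,-0.4],[0,0,-0.7],[0,0,-0.8],[0,0,-0.8],[0,0,-0.8],[0,0,-0.8]],"delta_rot":[[0,0,0],[0,0,0],[0,0,0],[0,0,0],[0,0,0],[0,0,0],[0,0,0],[0,0,0],[0,0,0],[0,0,0],[0,0,0],[0,0,0]]}' 50 60
python3 - <<'E'
from h import *
p=rail(0,.047);print(p);plan([p[0],p[1],.05],-1.8)
E
```

```text
time: 17.43
ee_pos: [0.4237, 0.2704, 0.1468]
tcp_rot: [-2.256, -2.187, 0.0]
contact_force: [0.5, 0.1, -0.2]
gripper_width: 0.0501
[0.59250374 0.03147594 0.014     ]
jaw yaw now -1.78 want -1.80 turn [-0.003  0.002  0.004] shift [-7.783  5.875  3.228] (now-axes [-7.784  5.874  3.227] ) q6 2.17 t 17.4 tcp [0.4237 0.2704 0.1468]
```

```bash
python3 -m jog '{"xyz":[[-0.5,0.4,0],[-0.75,0.55,0],[-0.9,0.65,0],[-0.9,0.7,0],[-0.9,0.7,0],[-0.9,0.7,0],[-0.9,0.7,0],[-0.88,0.62,0],[-0.75,0.55,0],[-0.4,0.3,0],[0,0,0],[0,0,0]],"delta_rot":[[0,0,0],[0,0,0],[0,0,0],[0,0,0],[0,0,0],[0,0,0],[0,0,0],[0,0,0],[0,0,0],[0,0,0],[0,0,0],[0,0,0]]}' 60 60
python3 - <<'E'
from h import *
p=rail(0,.047);plan([p[0],p[1],.05],-1.8)
t=shot("top"); s=shot("scene")
overlay(t,[[.4235,.315,.068]],"pics/a.png",(100,200,290,310),3)
overlay(s,[[*p[:2],.089],[*rail(0,.1613)[:2],.089],[*rail(0,.2207)[:2],.089]],"pics/b.png",(230,140,420,260),3)
cv2.imwrite("pics/v5.png",np.vstack([cv2.imread("pics/a.png"),cv2.imread("pics/b.png")]))
E
```

```text
time: 18.43
ee_pos: [0.5924, 0.0315, 0.1453]
tcp_rot: [-2.256, -2.184, 0.001]
contact_force: [-0.4, 0.3, -0.4]
gripper_width: 0.0598
jaw yaw now -1.86 want -1.80 turn [-0.014 -0.007 -0.011] shift [0.000e+00 2.000e-03 3.176e+00] (now-axes [-2.000e-03  6.000e-03  3.176e+00] ) q6 1.66 t 18.4 tcp [0.5924 0.0315 0.1453]
```

View pics/v5.png

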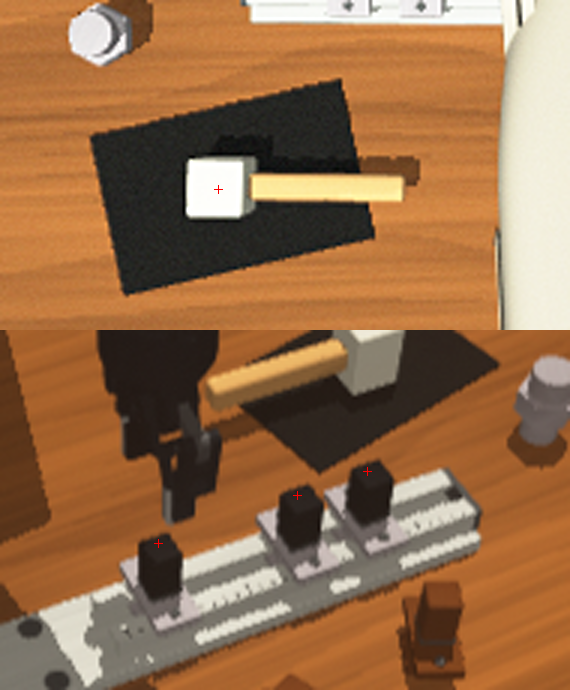

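The mallet stands with its head centred on the mat at (218,189), and the crosses sit on the posts. Now I'll take stop 1.

```bash
python3 -m jog '{"xyz":[[0,0,0.4],[0,0,0.6],[0,0,0.6],[0,0,0.6],[0,0,0.5],[0,0,0.3],[0,0,0.18],[0,0,0]],"delta_rot":[[0,0,0],[0,0,0],[0,0,0],[0,0,0],[0,0,0],[0,0,0],[0,0,0],[0,0,0]]}'
python3 -m jog '{"xyz":[[0,0,0],[0,0,0],[0,0,0],[0,0,0],[0,0,0],[0,0,0]],"delta_rot":[[0,0,0],[0,0,0],[0,0,0],[0,0,0],[0,0,0],[0,0,0]]}' 0 60
python3 -m jog '{"xyz":[[-0.1,0,0],[-0.2,0,0],[-0.3,0,0],[-0.3,0,0],[-0.3,0,0]],"delta_rot":[[0,0,0],[0,0,0],[0,0,0],[0,0,0],[0,0,0]]}'
python3 - <<'E'
from h import *
p=rail(0,-.055);plan([p[0],p[1],.05],-1.8)
E
```

```text
time: 19.2
ee_pos: [0.5915, 0.0327, 0.0495]
tcp_rot: [-2.253, -2.187, 0.002]
contact_force: [-0.2, 0.4, 0.6]
gripper_width: 0.0599
time: 19.7
ee_pos: [0.5939, 0.0319, 0.0518]
tcp_rot: [2.255, 2.185, 0.004]
contact_force: [0.9, 0.1, 5.9]
gripper_width: 0.0254
time: 20.12
ee_pos: [0.5933, -0.0027, 0.0519]
tcp_rot: [2.254, 2.188, 0.008]
contact_force: [2.2, -6.2, -0.1]
gripper_width: 0.0251
jaw yaw now -1.69 want -1.80 turn [ 0.044 -0.042  0.023] shift [-2.263 -0.063  0.062] (now-axes [-2.263 -0.068  0.054] ) q6 1.59 t 20.1 tcp [ 0.5933 -0.0027  0.0519]
```

```bash
python3 -m jog '{"xyz":[[-0.3,0,0],[-0.4,-0.02,0],[-0.4,-0.02,0],[-0.4,0,0],[-0.4,0,0],[-0.25,0,0],[-0.1,0,0],[0,0,0]],"delta_rot":[[0,0,0],[0,0,0],[0,0,0],[0,0,0],[0,0,0],[0,0,0],[0,0,0],[0,0,0]]}' 0 80
python3 -m jog '{"xyz":[[0,0,-0.1],[0,0,-0.2],[0,0,-0.3],[0,0,-0.5],[0,0,-0.6],[0,0,-0.6],[0,0,-0.6],[0,0,-0.4],[0,0,0]],"delta_rot":[[0,0,0],[0,0,0],[0,0,0],[0,0,0],[0,0,0],[0,0,0],[0,0,0],[0,0,0],[0,0,0]]}'
python3 - <<'E'
from h import *
t=shot("top"); s=shot("scene")
for r in env.outline_of("tray",t)[:1]+env.outline_of("tray",s)[:1]: print(r["confidence"],rectz(t if r is None else t,r["pixels"],.035) )
for c in(t,s):
  for r in env.mark_of("tray",c)[:1]: print(atz(c,r["xy"],0))
T=np.array([.497,-.352]); a=np.radians(-7.3); R=np.array([[np.cos(a),-np.sin(a)],[np.sin(a),np.cos(a)]])
for y in(-.062,0,.062):
    q=T+R@[0,y]; print(y,q); plan([*q,.043],-7.3)
overlay(s,[],"pics/v6.png",(30,130,330,330),2)
E
```

```text
time: 20.78
ee_pos: [0.5896, -0.0715, 0.0518]
tcp_rot: [2.256, 2.185, 0.006]
contact_force: [1.8, 3.3, 7.0]
gripper_width: 0.0251
time: 21.53
ee_pos: [0.5897, -0.0722, 0.1527]
tcp_rot: [2.253, 2.184, 0.004]
contact_force: [0.9, -0.5, -2.8]
gripper_width: 0.0253
0.85 [ 492.6 -348.6  227.4  221.3   82.1]
0.97 [416.2 505.5 228.3 294.1  12.1]
[ 0.4982884  -0.34883904  0.        ]
[ 0.48389658 -0.35330943  0.        ]
-0.062 [ 0.48912199 -0.41349746]
jaw yaw now -1.78 want -7.30 turn [-0.036  0.     1.103] shift [-11.719  -1.793   3.494] (now-axes [-11.492  -2.9     3.502] ) q6 1.48 t 21.8 tcp [ 0.5872 -0.0716  0.1478]
0 [ 0.497 -0.352]
jaw yaw now -1.78 want -7.30 turn [-0.036  0.     1.103] shift [-9.652 -1.793  3.494] (now-axes [-9.435 -2.702  3.501] ) q6 1.48 t 21.8 tcp [ 0.5872 -0.0716  0.1478]
0.062 [ 0.50487801 -0.29050254]
jaw yaw now -1.78 want -7.30 turn [-0.036  0.     1.103] shift [-7.585 -1.793  3.494] (now-axes [-7.378 -2.503  3.501] ) q6 1.48 t 21.8 tcp [ 0.5872 -0.0716  0.1478]
```

View pics/v6.png

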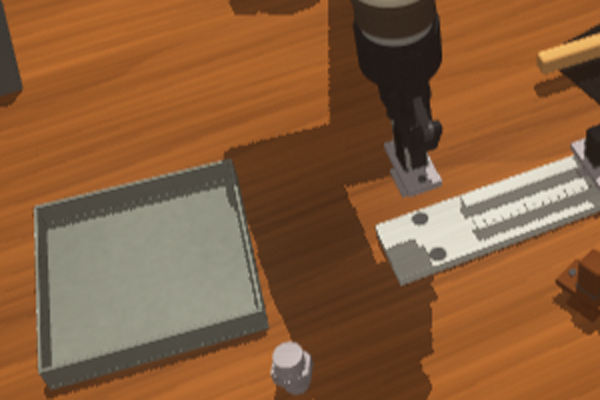

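The stop is held clear above the plate at (410,175). The tray is empty, centred at about (150,270). I'll carry the stop over.

```bash
python3 -m jog '{"xyz":[[0,0,0],[-0.5,-0.08,0],[-0.8,-0.12,0],[-0.95,-0.15,0],[-0.95,-0.15,0],[-0.95,-0.15,0],[-0.95,-0.15,0],[-0.95,-0.15,0],[-0.95,-0.15,0],[-0.95,-0.15,0],[-0.95,-0.15,0],[-0.95,-0.15,0]],"delta_rot":[[0,0,0.6],[0,0,0.5],[0,0,0],[0,0,0],[0,0,0],[0,0,0],[0,0,0],[0,0,0],[0,0,0],[0,0,0],[0,0,0],[0,0,0]]}'
python3 -m jog '{"xyz":[[-0.9,-0.14,0],[-0.6,-0.08,0],[-0.3,-0.02,0],[0,0,0],[0,0,0]],"delta_rot":[[0,0,0],[0,0,0],[0,0,0],[0,0,0],[0,0,0]]}'
python3 - <<'E'
from h import *
plan([.489,-.4125,.0435],-7.3)
E
```

```text
time: 22.83
ee_pos: [0.5042, -0.36, 0.1482]
tcp_rot: [-2.356, -2.075, 0.001]
contact_force: [0.7, -0.4, -2.9]
gripper_width: 0.0253
time: 23.25
ee_pos: [0.4911, -0.4111, 0.1485]
tcp_rot: [-2.357, -2.074, -0.001]
contact_force: [-0.3, 1.0, -3.4]
gripper_width: 0.025
jaw yaw now -7.30 want -7.30 turn [-0.014 -0.02   0.   ] shift [-0.056 -0.064  3.5  ] (now-axes [-0.062 -0.059  3.5  ] ) q6 1.00 t 23.2 tcp [ 0.4911 -0.4111  0.1485]
```

```bash
python3 -m jog '{"xyz":[[-0.05,-0.06,0.4],[0,0,0.6],[0,0,0.7],[0,0,0.6],[0,0,0.5],[0,0,0.3],[0,0,0.2],[0,0,0.1],[0,0,0.06],[0,0,0]],"delta_rot":[[0,0,0],[0,0,0],[0,0,0],[0,0,0],[0,0,0],[0,0,0],[0,0,0],[0,0,0],[0,0,0],[0,0,0]]}'
python3 -m jog '{"xyz":[[0,0,0.05],[0,0,0.03],[0,0,0]],"delta_rot":[[0,0,0],[0,0,0],[0,0,0]]}'
```

```text
time: 24.08
ee_pos: [0.4899, -0.413, 0.0461]
tcp_rot: [2.357, 2.076, 0.0]
contact_force: [0.9, 0.2, -2.9]
gripper_width: 0.0253
time: 24.33
ee_pos: [0.4895, -0.4132, 0.0437]
tcp_rot: [2.358, 2.075, 0.0]
contact_force: [0.8, 0.6, -2.9]
gripper_width: 0.0251
```

```bash
python3 -m jog '{"xyz":[[0,0,0.05],[0,0,0.04],[0,0,0]],"delta_rot":[[0,0,0],[0,0,0],[0,0,0]]}'
python3 -m jog '{"xyz":[[0,0,0],[0,0,0],[0,0,0],[0,0,0],[0,0,0],[0,0,-0.3],[0,0,-0.6],[0,0,-0.7],[0,0,-0.7],[0,0,-0.7],[0,0,-0.5],[0,0,0]],"delta_rot":[[0,0,0],[0,0,0],[0,0,0],[0,0,0],[0,0,0],[0,0,0],[0,0,0],[0,0,0],[0,0,0],[0,0,0],[0,0,0],[0,0,0]]}' 60
python3 - <<'E'
from h import *
p=rail(0,.1625);plan([p[0],p[1],.05],-1.8)
E
```

```text
time: 24.58
ee_pos: [0.4897, -0.4134, 0.0418]
tcp_rot: [2.357, 2.075, 0.0]
contact_force: [-1.9, 0.2, 3.0]
gripper_width: 0.0253
time: 25.58
ee_pos: [0.4914, -0.4147, 0.1507]
tcp_rot: [2.352, 2.07, 0.002]
contact_force: [0.3, 0.5, 0.1]
gripper_width: 0.0597
jaw yaw now -7.28 want -1.80 turn [ 0.079  0.057 -1.096] shift [18.821  2.904  3.356] (now-axes [19.027  1.07   3.275] ) q6 1.00 t 25.6 tcp [ 0.4914 -0.4147  0.1507]
```

```bash
python3 -m jog '{"xyz":[[0,0,0],[0.5,0.08,0],[0.8,0.12,0],[0.95,0.15,0],[0.95,0.15,0],[0.95,0.15,0],[0.95,0.15,0],[0.95,0.15,0],[0.95,0.15,0],[0.95,0.15,0],[0.95,0.15,0],[0.95,0.15,0]],"delta_rot":[[0,0,-0.6],[0,0,-0.5],[0,0,0],[0,0,0],[0,0,0],[0,0,0],[0,0,0],[0,0,0],[0,0,0],[0,0,0],[0,0,0],[0,0,0]]}'
python3 -m jog '{"xyz":[[0.95,0.15,0],[0.95,0.15,0],[0.95,0.15,0],[0.95,0.15,0],[0.95,0.15,0],[0.95,0.15,0],[0.95,0.15,0],[0.8,0.12,0],[0.4,0.07,0],[0.2,0.03,0],[0,0,0],[0,0,0]],"delta_rot":[[0,0,0],[0,0,0],[0,0,0],[0,0,0],[0,0,0],[0,0,0],[0,0,0],[0,0,0],[0,0,0],[0,0,0],[0,0,0],[0,0,0]]}'
python3 - <<'E'
from h import *
p=rail(0,.1625);plan([p[0],p[1],.05],-1.8)
E
```

```text
time: 26.58
ee_pos: [0.5448, -0.1167, 0.1445]
tcp_rot: [-2.253, -2.187, 0.001]
contact_force: [0.1, 0.0, -0.5]
gripper_width: 0.0597
time: 27.58
ee_pos: [0.5907, 0.1203, 0.1451]
tcp_rot: [-2.256, -2.186, 0.002]
contact_force: [0.3, 0.7, 0.1]
gripper_width: 0.0598
jaw yaw now -1.79 want -1.80 turn [-0.012  0.009  0.002] shift [0.891 0.155 3.169] (now-axes [0.894 0.159 3.168] ) q6 1.80 t 27.6 tcp [0.5907 0.1203 0.1451]
```

```bash
python3 -m jog '{"xyz":[[0.4,0.08,0],[0.49,0.075,0],[0,0,0],[0,0,0.4],[0,0,0.6],[0,0,0.6],[0,0,0.6],[0,0,0.5],[0,0,0.3],[0,0,0.16],[0,0,0],[0,0,0]],"delta_rot":[[0,0,0],[0,0,0],[0,0,0],[0,0,0],[0,0,0],[0,0,0],[0,0,0],[0,0,0],[0,0,0],[0,0,0],[0,0,0],[0,0,0]]}' 60
python3 -m jog '{"xyz":[[0,0,0],[0,0,0],[0,0,0],[0,0,0],[0,0,0],[0,0,0]],"delta_rot":[[0,0,0],[0,0,0],[0,0,0],[0,0,0],[0,0,0],[0,0,0]]}' 0 80
python3 -m jog '{"xyz":[[-0.1,0,0],[-0.2,0,0],[-0.3,0,0],[-0.4,0,0],[-0.4,0,0],[-0.4,0,0]],"delta_rot":[[0,0,0],[0,0,0],[0,0,0],[0,0,0],[0,0,0],[0,0,0]]}'
python3 - <<'E'
from h import *
p=rail(0,-.055);plan([p[0],p[1],.05],-1.8)
E
```

```text
time: 28.58
ee_pos: [0.5972, 0.1476, 0.0512]
tcp_rot: [2.256, 2.186, 0.001]
contact_force: [-0.2, -0.1, 0.0]
gripper_width: 0.0603
time: 29.08
ee_pos: [0.5976, 0.1477, 0.0519]
tcp_rot: [2.255, 2.186, 0.003]
contact_force: [0.7, -0.6, 5.4]
gripper_width: 0.0254
time: 29.58
ee_pos: [0.5961, 0.0954, 0.0519]
tcp_rot: [-2.253, -2.187, -0.008]
contact_force: [1.1, 8.4, 6.7]
gripper_width: 0.025
jaw yaw now -1.69 want -1.80 turn [ 0.029 -0.054  0.022] shift [-5.533 -0.055  0.064] (now-axes [-5.533 -0.066  0.037] ) q6 1.76 t 29.6 tcp [0.5961 0.0954 0.0519]
```

```bash
python3 -m jog '{"xyz":[[-0.4,0,0],[-0.5,-0.01,0],[-0.5,-0.01,0],[-0.5,-0.01,0],[-0.5,-0.01,0],[-0.5,-0.01,0],[-0.5,0,0],[-0.5,0,0],[-0.5,0,0],[-0.5,0,0],[-0.4,0,0],[-0.2,0,0]],"delta_rot":[[0,0,0],[0,0,0],[0,0,0],[0,0,0],[0,0,0],[0,0,0],[0,0,0],[0,0,0],[0,0,0],[0,0,0],[0,0,0],[0,0,0]]}'
python3 - <<'E'
from h import *
p=rail(0,-.055);plan([p[0],p[1],.05],-1.8)
E
```

```text
time: 30.58
ee_pos: [0.5894, -0.0707, 0.0519]
tcp_rot: [-2.255, -2.186, -0.008]
contact_force: [1.1, 10.7, 8.3]
gripper_width: 0.0251
jaw yaw now -1.79 want -1.80 turn [ 0.03  -0.048  0.002] shift [ 0.006 -0.006  0.063] (now-axes [ 0.006 -0.006  0.063] ) q6 1.48 t 30.6 tcp [ 0.5894 -0.0707  0.0519]
```

```bash
python3 -m jog '{"xyz":[[0,0,-0.1],[0,0,-0.2],[0,0,-0.3],[0,0,-0.5],[0,0,-0.6],[0,0,-0.6],[0,0,-0.6],[0,0,-0.4],[0,0,0]],"delta_rot":[[0,0,0],[0,0,0],[0,0,0],[0,0,0],[0,0,0],[0,0,0],[0,0,0],[0,0,0],[0,0,0]]}'
python3 -m jog '{"xyz":[[0,0,0],[-0.5,-0.08,0],[-0.8,-0.14,0],[-0.95,-0.18,0],[-0.95,-0.18,0],[-0.95,-0.18,0],[-0.95,-0.18,0],[-0.95,-0.18,0],[-0.95,-0.18,0],[-0.95,-0.18,0],[-0.8,-0.14,0],[-0.5,-0.1,0]],"delta_rot":[[0,0,0.6],[0,0,0.5],[0,0,0],[0,0,0],[0,0,0],[0,0,0],[0,0,0],[0,0,0],[0,0,0],[0,0,0],[0,0,0],[0,0,0]]}'
python3 -m jog '{"xyz":[[-0.3,-0.03,0],[0,0,0],[0,0,0]],"delta_rot":[[0,0,0],[0,0,0],[0,0,0]]}'
python3 - <<'E'
from h import *
plan([.4965,-.351,.0435],-7.3)
E
```

```text
time: 31.33
ee_pos: [0.5901, -0.0712, 0.1532]
tcp_rot: [2.252, 2.184, 0.005]
contact_force: [-0.0, 0.3, -2.1]
gripper_width: 0.0249
time: 32.33
ee_pos: [0.5011, -0.3421, 0.1485]
tcp_rot: [-2.359, -2.073, 0.002]
contact_force: [-0.2, 0.3, -1.9]
gripper_width: 0.0253
time: 32.58
ee_pos: [0.5007, -0.3483, 0.1492]
tcp_rot: [-2.357, -2.075, -0.001]
contact_force: [-0.0, -0.0, -3.1]
gripper_width: 0.0248
jaw yaw now -7.27 want -7.30 turn [-0.008 -0.014  0.005] shift [-0.109 -0.128  3.523] (now-axes [-0.113 -0.126  3.523] ) q6 1.09 t 32.6 tcp [ 0.5007 -0.3483  0.1492]
```

```bash
python3 -m jog '{"xyz":[[-0.1,-0.12,0.4],[0,0,0.6],[0,0,0.7],[0,0,0.6],[0,0,0.5],[0,0,0.3],[0,0,0.2],[0,0,0.15],[0,0,0.1],[0,0,0.02],[0,0,0]],"delta_rot":[[0,0,0],[0,0,0],[0,0,0],[0,0,0],[0,0,0],[0,0,0],[0,0,0],[0,0,0],[0,0,0],[0,0,0],[0,0,0]]}'
```

```text
time: 33.5
ee_pos: [0.4972, -0.3517, 0.0432]
tcp_rot: [2.357, 2.075, 0.001]
contact_force: [-0.3, 0.5, -2.5]
gripper_width: 0.0251
```

```bash
python3 -m jog '{"xyz":[[0,0,0.04],[0,0,0.02],[0,0,0]],"delta_rot":[[0,0,0],[0,0,0],[0,0,0]]}'
python3 -m jog '{"xyz":[[0,0,0],[0,0,0],[0,0,0],[0,0,0],[0,0,0],[0,0,-0.3],[0,0,-0.6],[0,0,-0.7],[0,0,-0.7],[0,0,-0.7],[0,0,-0.5],[0,0,0]],"delta_rot":[[0,0,0],[0,0,0],[0,0,0],[0,0,0],[0,0,0],[0,0,0],[0,0,0],[0,0,0],[0,0,0],[0,0,0],[0,0,0],[0,0,0]]}' 60
python3 - <<'E'
from h import *
p=rail(0,.223);plan([p[0],p[1],.05],-1.8)
E
```

```text
time: 33.75
ee_pos: [0.4973, -0.352, 0.0419]
tcp_rot: [2.357, 2.074, 0.001]
contact_force: [-0.8, -0.3, 1.9]
gripper_width: 0.0255
time: 34.75
ee_pos: [0.4989, -0.3531, 0.1507]
tcp_rot: [2.352, 2.071, 0.003]
contact_force: [0.5, -0.7, 0.9]
gripper_width: 0.06
jaw yaw now -7.28 want -1.80 turn [ 0.081  0.048 -1.096] shift [18.776  2.72   3.357] (now-axes [18.963  0.89   3.29 ] ) q6 1.08 t 34.8 tcp [ 0.4989 -0.3531  0.1507]
```

```bash
python3 -m jog '{"xyz":[[0,0,0],[0.5,0.08,0],[0.8,0.12,0],[0.95,0.15,0],[0.95,0.15,0],[0.95,0.15,0],[0.95,0.15,0],[0.95,0.15,0],[0.95,0.15,0],[0.95,0.15,0],[0.95,0.15,0],[0.95,0.15,0]],"delta_rot":[[0,0,-0.6],[0,0,-0.5],[0,0,0],[0,0,0],[0,0,0],[0,0,0],[0,0,0],[0,0,0],[0,0,0],[0,0,0],[0,0,0],[0,0,0]]}'
python3 -m jog '{"xyz":[[0.95,0.12,0],[0.95,0.13,0],[0.95,0.12,0],[0.95,0.13,0],[0.95,0.12,0],[0.95,0.13,0],[0.95,0.12,0],[0.95,0.13,0],[0.8,0.1,0],[0.4,0.05,0],[0.13,0.02,0],[0,0,0]],"delta_rot":[[0,0,0],[0,0,0],[0,0,0],[0,0,0],[0,0,0],[0,0,0],[0,0,0],[0,0,0],[0,0,0],[0,0,0],[0,0,0],[0,0,0]]}'
python3 - <<'E'
from h import *
p=rail(0,.223);plan([p[0],p[1],.05],-1.8)
E
```

```text
time: 35.75
ee_pos: [0.5521, -0.0553, 0.1448]
tcp_rot: [-2.253, -2.187, 0.002]
contact_force: [0.0, -0.6, -0.3]
gripper_width: 0.0601
time: 36.75
ee_pos: [0.5956, 0.2097, 0.1449]
tcp_rot: [-2.253, -2.188, 0.003]
contact_force: [0.4, -0.4, -1.3]
gripper_width: 0.0596
jaw yaw now -1.67 want -1.80 turn [-0.017  0.009  0.025] shift [-0.073  0.085  3.164] (now-axes [-0.071  0.09   3.164] ) q6 1.94 t 36.8 tcp [0.5956 0.2097 0.1449]
```

```bash
python3 -m jog '{"xyz":[[-0.05,0.08,0.4],[0,0,0.6],[0,0,0.6],[0,0,0.6],[0,0,0.5],[0,0,0.3],[0,0,0.15],[0,0,0],[0,0,0]],"delta_rot":[[0,0,0.02],[0,0,0],[0,0,0],[0,0,0],[0,0,0],[0,0,0],[0,0,0],[0,0,0],[0,0,0]]}' 60
python3 -m jog '{"xyz":[[0,0,0],[0,0,0],[0,0,0],[0,0,0],[0,0,0],[0,0,0]],"delta_rot":[[0,0,0],[0,0,0],[0,0,0],[0,0,0],[0,0,0],[0,0,0]]}' 0 80
python3 -m jog '{"xyz":[[-0.1,0,0],[-0.2,0,0],[-0.3,0,0],[-0.4,0,0],[-0.5,0,0],[-0.5,0,0],[-0.5,0,0],[-0.4,0,0],[-0.4,0,0]],"delta_rot":[[0,0,0],[0,0,0],[0,0,0],[0,0,0],[0,0,0],[0,0,0],[0,0,0],[0,0,0],[0,0,0]]}'
python3 - <<'E'
from h import *
p=rail(0,-.055);plan([p[0],p[1],.05],-1.8)
E
```

```text
time: 37.5
ee_pos: [0.5992, 0.2067, 0.0516]
tcp_rot: [2.259, 2.183, 0.001]
contact_force: [0.7, 0.3, 0.7]
gripper_width: 0.0601
time: 38.0
ee_pos: [0.5997, 0.2076, 0.0525]
tcp_rot: [2.257, 2.184, 0.003]
contact_force: [-0.1, -0.7, 5.2]
gripper_width: 0.0251
time: 38.75
ee_pos: [0.5966, 0.1097, 0.0526]
tcp_rot: [-2.256, -2.185, -0.008]
contact_force: [0.2, 4.7, 4.2]
gripper_width: 0.0251
jaw yaw now -1.82 want -1.80 turn [ 0.031 -0.051 -0.005] shift [-6.011 -0.057  0.086] (now-axes [-6.011 -0.055  0.059] ) q6 1.78 t 38.8 tcp [0.5966 0.1097 0.0526]
```

```bash
python3 -m jog '{"xyz":[[-0.5,0,0],[-0.55,-0.01,0],[-0.55,-0.01,0],[-0.55,-0.01,0],[-0.55,-0.01,0],[-0.55,-0.01,0],[-0.55,0,0],[-0.55,0,0],[-0.55,0,0],[-0.5,0,0],[-0.4,0,0],[-0.2,0,0]],"delta_rot":[[0,0,0],[0,0,0],[0,0,0],[0,0,0],[0,0,0],[0,0,0],[0,0,0],[0,0,0],[0,0,0],[0,0,0],[0,0,0],[0,0,0]]}'
python3 -m jog '{"xyz":[[0,0,-0.1],[0,0,-0.2],[0,0,-0.3],[0,0,-0.5],[0,0,-0.6],[0,0,-0.6],[0,0,-0.6],[0,0,-0.4],[0,0,0]],"delta_rot":[[0,0,0],[0,0,0],[0,0,0],[0,0,0],[0,0,0],[0,0,0],[0,0,0],[0,0,0],[0,0,0]]}'
python3 - <<'E'
from h import *
plan([.5045,-.2885,.0435],-7.3)
t=shot("top"); overlay(t,[],"pics/v7.png",(120,140,500,310),2)
E
```

```text
time: 39.75
ee_pos: [0.5892, -0.071, 0.0526]
tcp_rot: [-2.257, -2.184, -0.008]
contact_force: [0.6, 5.0, 9.9]
gripper_width: 0.025
time: 40.5
ee_pos: [0.5898, -0.0714, 0.1538]
tcp_rot: [2.254, 2.182, 0.005]
contact_force: [1.0, 0.9, -1.4]
gripper_width: 0.0254
jaw yaw now -1.84 want -7.30 turn [0.061 0.007 1.092] shift [-7.54  -1.901  3.675] (now-axes [-7.322 -2.629  3.668] ) q6 1.48 t 40.5 tcp [ 0.5898 -0.0714  0.1538]
```

View pics/v7.png

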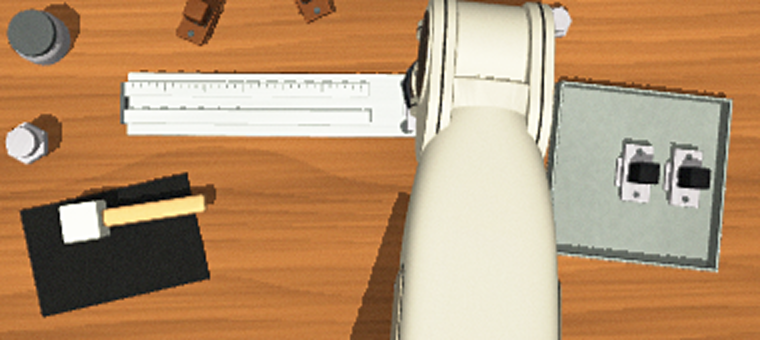

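The top view shows two stops in the tray at (640,173) and (692,178), and the rail is empty. The mallet has been knocked: its head is now at (82,222), near the mat's upper edge. I'll place the last stop first, then see to the mallet.

```bash
python3 -m jog '{"xyz":[[0,0,0],[-0.5,-0.1,0],[-0.8,-0.2,0],[-0.95,-0.25,0],[-0.95,-0.25,0],[-0.95,-0.25,0],[-0.95,-0.25,0],[-0.95,-0.25,0],[-0.75,-0.2,0],[-0.5,-0.1,0],[-0.24,-0.05,0],[0,0,0]],"delta_rot":[[0,0,0.6],[0,0,0.5],[0,0,0],[0,0,0],[0,0,0],[0,0,0],[0,0,0],[0,0,0],[0,0,0],[0,0,0],[0,0,0],[0,0,0]]}'
python3 - <<'E'
from h import *
plan([.5045,-.2885,.0435],-7.3)
E
```

```text
time: 41.55
ee_pos: [0.5019, -0.2896, 0.149]
tcp_rot: [-2.361, -2.07, 0.002]
contact_force: [-0.2, -0.8, -2.1]
gripper_width: 0.025
jaw yaw now -7.51 want -7.30 turn [-0.027 -0.007 -0.043] shift [0.047 0.081 3.516] (now-axes [0.045 0.089 3.516] ) q6 1.18 t 41.5 tcp [ 0.5019 -0.2896  0.149 ]
```

```bash
python3 -m jog '{"xyz":[[0.05,0.08,0.4],[0,0,0.6],[0,0,0.7],[0,0,0.6],[0,0,0.5],[0,0,0.3],[0,0,0.2],[0,0,0.15],[0,0,0.07],[0,0,0.02],[0,0,0]],"delta_rot":[[0,0,0],[0,0,0],[0,0,0],[0,0,0],[0,0,0],[0,0,0],[0,0,0],[0,0,0],[0,0,0],[0,0,0],[0,0,0]]}'
python3 -m jog '{"xyz":[[0,0,0.03],[0,0,0.02],[0,0,0]],"delta_rot":[[0,0,0],[0,0,0],[0,0,0]]}'
python3 -m jog '{"xyz":[[0,0,0],[0,0,0],[0,0,0],[0,0,0],[0,0,0],[0,0,-0.3],[0,0,-0.6],[0,0,-0.7],[0,0,-0.7],[0,0,-0.7],[0,0,-0.5],[0,0,0]],"delta_rot":[[0,0,0],[0,0,0],[0,0,0],[0,0,0],[0,0,0],[0,0,0],[0,0,0],[0,0,0],[0,0,0],[0,0,0],[0,0,0],[0,0,0]]}' 60
python3 - <<'E'
from h import *
t=shot("top");s=shot("scene")
r=env.outline_of("mat_top",t)[0]; print("mat",rectz(t,r["pixels"],.004))
# white head blob in top view
im=t["image"]; hsv=cv2.cvtColor(im,cv2.COLOR_BGR2HSV); m=((hsv[...,1]<40)&(hsv[...,2]>190)).astype(np.uint8); b=np.zeros_like(m); b[230:280,130:190]=m[230:280,130:190]
n,l,st,ce=cv2.connectedComponentsWithStats(b); i=1+st[1:,4].argmax(); print(st[i],rectz(t,l==i,.068))
w=((hsv[...,0]>12)&(hsv[...,0]<30)&(hsv[...,1]>80)&(hsv[...,2]>190)).astype(np.uint8); b=np.zeros_like(w); b[228:262,165:235]=w[228:262,165:235]
n,l,st,ce=cv2.connectedComponentsWithStats(b); i=1+st[1:,4].argmax(); print(st[i],rectz(t,l==i,.048))
overlay(t,[],"pics/a.png",(110,220,250,300),4)
overlay(s,[],"pics/b.png",(280,120,420,190),4)
cv2.imwrite("pics/v8.png",np.vstack([cv2.imread("pics/a.png"),cv2.imread("pics/b.png")]))
E
```

```text
time: 42.47
ee_pos: [0.5063, -0.2877, 0.0447]
tcp_rot: [2.359, 2.073, 0.001]
contact_force: [0.1, 0.8, -2.6]
gripper_width: 0.0255
time: 42.72
ee_pos: [0.506, -0.2877, 0.043]
tcp_rot: [2.359, 2.073, 0.0]
contact_force: [0.3, 0.5, -2.1]
gripper_width: 0.0253
time: 43.72
ee_pos: [0.508, -0.2888, 0.1524]
tcp_rot: [2.354, 2.069, 0.004]
contact_force: [0.4, -0.4, 0.8]
gripper_width: 0.06
mat [421.8 315.7 141.3 220.7  11.5]
[150 241  20  20 337] [454.3 346.1  44.9  44.8   6.7]
[172 237  63  25 627] [462.1 238.7 158.9  57.6  78.1]
```

View pics/v8.png

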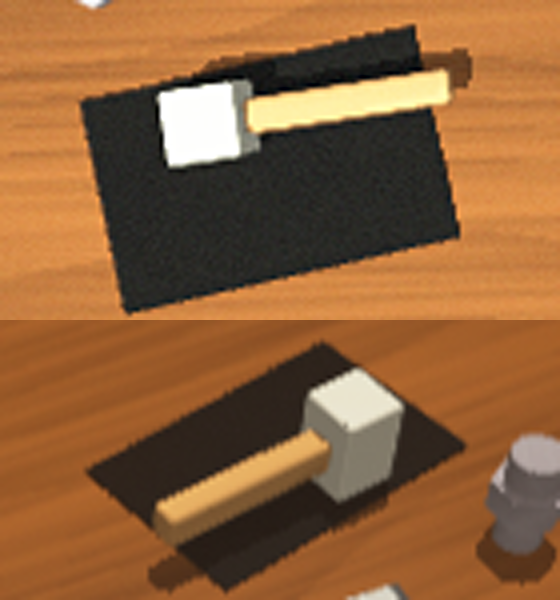

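The head centre is 38 mm and 23 mm from the mat's centre in mat axes. Its whole footprint is therefore on the mat with about 8 mm to spare, so I'll leave it. One last look at the tray and rail before handing in.

```bash
python3 -m jog '{"xyz":[[0,0,-0.5],[0,0,-0.7],[0,0,-0.7],[0,0,-0.5],[0,0,0],[0,0,0]],"delta_rot":[[0,0,0],[0,0,0],[0,0,0],[0,0,0],[0,0,0],[0,0,0]]}'
python3 - <<'E'
from h import *
s=shot("scene"); overlay(s,[],"pics/v9.png",(30,140,430,340),2)
E
```

```text
time: 44.37
ee_pos: [0.5056, -0.2874, 0.2187]
tcp_rot: [-2.359, -2.073, 0.0]
contact_force: [0.3, 0.5, -0.5]
gripper_width: 0.0598
```

View pics/v9.png

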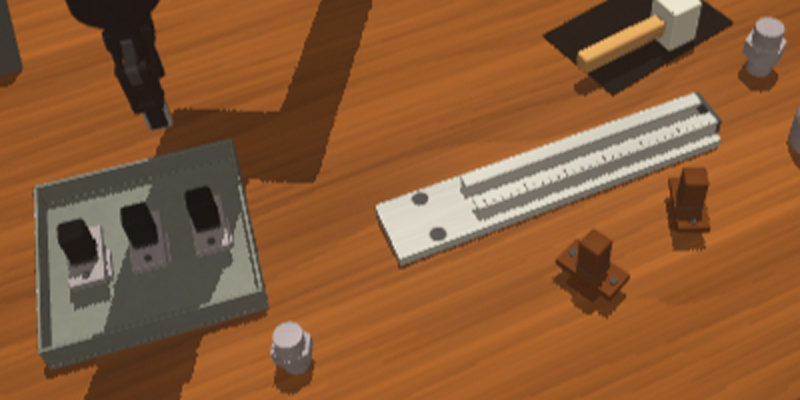

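The picture shows three stops upright in the tray at (75,245), (142,230) and (207,215). The rail is empty, and the pins are flush at (420,198) and (437,233). The mallet head is on the mat at (677,22), and the other things have not moved. I'm handing in.

```bash
python3 -c "
from rig import env
print(env.finish_job())"
```

```text
the job is handed in; nothing more can be done
None
```

The rail is stripped and the job is handed in, at about 44 s of the 210 s allowed; the hand-in gives no verdict.

- **Pins:** I pressed both pins down with the mallet head, held by its handle, the near one first. Each press ended with the head on the plate, and both pins look flush in the last picture.
- **Stops:** There were three. I slid each along the track to the landing plate, lifted it off and set it in the tray. All three stand upright there, and the rail is empty.
- **Mallet:** I laid it with its head in the middle of the mat. It was later knocked a few centimetres aside while the arm was elsewhere. The head still sits wholly on the mat, by my measurement about 8 mm from the edge, so I left it there.
- **Other things:** The fittings, tin and brown look-alikes were not touched. In the last picture the two brown ones, the adapter and the coupling look unmoved; the tin was only partly in that crop, but it stood in its place in an earlier view.
- **Disagreements:** The two cameras differed by about 1–2 pixels (3–5 mm) on the rail's position. My first estimate of the rail mouth was about 10 mm off; I corrected it from an overlay before moving.

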